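# Close the keeper arms over a circuit board

## Task

Close the two keeper arms of the holding fixture over the circuit board: push each arm round by its upright peg with a fingertip until the peg stands right over its landing post on the other side of the board. Push gently and do not grip the arms or pegs; leave the board lying in its nest and the solder spool, controller and multimeter where they are.

Things in the scene. Friction and masses are not known exactly. Their poses are not given: they have to be found in the camera images.
- fixture: holding fixture fixed on the worktop: aluminium base plate 140 x 150 x 12 mm (x, y, z); origin at the centre of its underside; own x points away from the robot, own y to the left across it. The board lies in the middle in low grey rails (up to z = 20 mm). In this frame the right arm's pivot is at (-50, -40) mm and its landing post at (45, -40); the left arm's pivot is at (50, 40) and its post at (-45, 40).
- right_arm (a joint): angle of the right keeper arm about its upright pivot, rad. 0 = closed: the arm lies across the board, its peg exactly over its landing post. Positive = swung out to the right, clockwise seen from above (about 0.7 to 1.45 at the start). Stops at -0.5 and 1.9. It has no spring or catch: light friction (about 1.3 N at the peg) keeps it where it is left.
- right_arm_peg (a point): centre of the top of the black upright peg at the free end of the right keeper arm: 14 mm in diameter, standing 37 mm on the arm, top at z = 80 mm. The arm is a steel bar 16 mm wide, z = 35 to 43 mm. The peg is 95 mm from the pivot axis. Moves with the arm.
- right_arm_pivot (a point): point on the upright pivot axis of the right arm, at the underside of the arm (z = 35 mm); screw head above it up to z = 50 mm. It stands at the right end of the board on the side nearest the robot.
- right_arm_post (a point): centre of the top of the landing post of the right arm: 14 mm in diameter, black rubber top at z = 33 mm, 2 mm below the underside of the arm. It stands at the right end of the board on the side farthest from the robot, 95 mm from the pivot.
- left_arm (a joint): angle of the left keeper arm about its upright pivot, rad. 0 = closed: the arm lies across the board, its peg exactly over its landing post. Positive = swung out to the left, clockwise seen from above (about 0.7 to 1.45 at the start). Stops at -0.5 and 1.9. It has no spring or catch: light friction (about 1.3 N at the peg) keeps it where it is left.
- left_arm_peg (a point): centre of the top of the black upright peg at the free end of the left keeper arm: 14 mm in diameter, standing 37 mm on the arm, top at z = 80 mm. The arm is a steel bar 16 mm wide, z = 35 to 43 mm. The peg is 95 mm from the pivot axis. Moves with the arm.
- left_arm_pivot (a point): point on the upright pivot axis of the left arm, at the underside of the arm (z = 35 mm); screw head above it up to z = 50 mm. It stands at the left end of the board on the side farthest from the robot.
- left_arm_post (a point): centre of the top of the landing post of the left arm: 14 mm in diameter, black rubber top at z = 33 mm, 2 mm below the underside of the arm. It stands at the left end of the board on the side nearest the robot, 95 mm from the pivot.
- board: green circuit board with components, 62 x 100 x 20 mm, lying loose in the fixture's nest on two ledges, components up to z = 32 mm; origin at the centre of its underside (12 mm above the worktop). To be left alone.
- spool: solder spool standing on the worktop to the left of the fixture, 58 mm in diameter, 36 mm high; origin at the centre of its underside. To be left alone.
- controller: small black panel-mount controller standing on the worktop to the right of the fixture, 87 x 48 x 48 mm; origin at the centre of its underside. To be left alone.
- meter: hand multimeter lying on the worktop, farther right, 144 x 80 x 42 mm; origin at the centre of its underside. To be left alone.

How it is judged:
By the outcome, as a careful person would: the job done as asked, in the order asked, and still so for the second after the job is handed in, with the robot touching nothing.
It also fails if it takes over 48 s, if anything falls off the work surface, if the arm or the gripper's body presses on something with over 40 N, if the wrist force passes 120 N, or if a joint passes its speed limit or range.

## Robot

A 7-joint arm with a two-finger parallel gripper is mounted at the origin on a cart in front of the work surface, level with it; the furniture and walls round the work are solid. World frame = base frame: x ahead of the robot, y to its left, z up, the work surface at z = 0. Lengths are in m, angles in rad, forces in N, time in s.
With the tool pointing down it reaches from about 0.425 to 0.925 m from the base axis. Payload 6.8 kg.
Tool frame: the origin (TCP) lies midway between the tips of the shut fingers; the grasp point (between the pads) lies 19 mm behind it; z points along the fingers, x is the direction in which the jaws open and shut, and the axes are right-handed (so a half turn about z gives the same grasp; the last joint's range is limited). The gripper opens to 85 mm and grips with 20 to 120 N. Pads are 22 mm wide; open, the fingers measure 114 mm over their backs; the gripper's body (76 mm by 85 mm) begins 54 mm behind the grasp point. The pads swing forward as they close: fully open they stand 13 mm farther back than shut.
Start: joints at [-1.377, 0.477, 0.022, 1.555, -0.011, 1.109, -0.083], TCP at [0.201, 0.645, 0.231] pointing down, gripper open.
Joint ranges: [-2.96, 2.96], [-0.34, 2.1], [-1.41, 1.46], [0.24, 2.44], [-1.37, 4.51], [0.17, 1.92], [-2.96, 2.96]. Speed limits (rad/s): [2.39, 2.39, 3.14, 3.14, 3.14, 3.14, 3.14].

## Interface

Orientations are given as a unit quaternion [w, x, y, z].
In Python, from station import bot, imaging, nets gives the robot as it stands. The module is installed in compiled form; this text tells all that it offers.
- The arm moves only by the tool apply_moves, never from a script. Its argument "moves" is text: rows parted by semicolons, each of 7 numbers parted by spaces: the gripper command: -1 is fully open, 1 is shut, values between are in proportion, then the shift along the tool's x, y, z normalised to -1 to 1, where 1 is 120 mm, then the turn, a rotation vector about the tool's x, y, z normalised to -1 to 1, where 1 is 4 degrees. In form: hand dx dy dz rx ry rz; .... A call has 1 to 12 rows; each row shifts and turns the commanded pose from where the row before left it, along the tool's axes as they then stand; what a row does not reach is not made up. A row lasts 1/12 s, in which the tool goes at most 41.7 mm and 7.16 degrees, less where a joint would pass 70% of its speed; a pose out of reach is approached as far as the arm can. A call with a number of a shift or a turn outside -1 to 1 is refused whole. A call with a gripper value outside its range is refused whole. The fingers move at their own pace and stop on an object; "force" is the grip in N (left out, the last holds). Time passes only in rows, so rows that do not move let the fingers close. It gives the time, the measured TCP pose, the force and the opening at its end, in the units of the state.
- bot.get_obs(): the state, without advancing time (a new reading comes with each control period).
- imaging.read_camera(name): name is "side" or "top"; returns a dict with "image" (400x640x3 uint8, red, green, blue), "fx", "fy", "cx", "cy" (pixels), "view" (4x4, takes a point from world to camera coordinates). Camera axes: x right, y down, z forward; pixel columns grow to the right and rows downward; lengths in m; the calibration is good to about 2 mm. A picture is of the moment at which its call begins. There is no depth.
- bot.hand_in(): hands the job in, once; it reports no verdict.
Trained networks look in a picture, given as the dict that the camera call returned (one of the last four; its "shot" number tells which), for a name from the list of things; names that differ only in an ending like _2 or _b are one class to them, and where a whole thing is asked for, a point or a joint stands for the part that bears it (a point fixed in the world has none). Each returns a list of dicts, best first, with "score" (0 to 1); they miss things now and then, are a little off and sometimes report something else, mostly with a low value. They report only what shows in the picture. A call takes as long as a camera call.
- nets.spot_in(picture, name): "rect" ([left, top, right, bottom] in pixels, round what is visible of it).
- nets.outline_of(picture, name): "region" (400x640 bool, what is visible of it) and "rect" ([left, top, right, bottom] in pixels, round what is visible of it).
- nets.spot_point(picture, name): "location" ([column, row] in pixels: a listed point, or the origin of a listed thing).
The state is a dict: "t": time; "q": joint angles; "joint_vel": joint speeds; "joint_torque": joint torques, N m; "eef_pos": TCP position; "tool_rot": TCP orientation; "contact_force": force on the tool from outside, world axes, zero at the start; "torque": the same for the moment, N m; "gripper_width": opening from 0.0 (shut) to 1.0 (fully open).
Only numpy, scipy, OpenCV 4.12 (cv2) and the standard library are available. Lean on these libraries where they do the work, as an engineer would, in place of code of your own. Each camera call takes 0.05 s, during which the arm holds its last target.

## Working session

There is one attempt and no reset: what is moved stays moved. The work goes in short steps, Python scripts to look and compute and a tool call to move; the robot and the scene stay as the last step left them, time stands still between calls to the robot, and variables do not carry over. Pictures are saved under pics/ and viewed, and the job is handed in when it is done.

Besides the shell and the picture viewer there is one more tool, called after ">>>" as a command line: name --argument value ..., lists and objects as JSON in quotes. apply_moves: Moves the arm, as the interface text tells. Scaled input: -1 to 1 covers 120 mm each way for a shift and 4 degrees each way for a turn. Its arguments: {"type":"object","properties":{"moves":{"type":"string"},"force":{"type":"number"}},"required":["moves"]}

```bash
mkdir -p pics
cat > h.py <<'E'
import numpy as np,cv2
from station import bot,imaging,nets
def save(p,n): cv2.imwrite('pics/'+n,p['image'][:,:,::-1])
def proj(p,X):
    X=np.asarray(X,float);c=p['view']@np.r_[X,1]
    return np.array([p['fx']*c[0]/c[2]+p['cx'],p['fy']*c[1]/c[2]+p['cy']])
def ray(p,uv):
    V=p['view'];R=V[:3,:3];o=-R.T@V[:3,3]
    d=R.T@np.array([(uv[0]-p['cx'])/p['fx'],(uv[1]-p['cy'])/p['fy'],1.]);return o,d/np.linalg.norm(d)
def atz(p,uv,z):
    o,d=ray(p,uv);return o+d*(z-o[2])/d[2]
def tri(a,ua,b,ub):
    o1,d1=ray(a,ua);o2,d2=ray(b,ub)
    A=np.c_[d1,-d2];s=np.linalg.lstsq(A,o2-o1,rcond=None)[0]
    x=o1+d1*s[0];y=o2+d2*s[1];return (x+y)/2,np.linalg.norm(x-y)
E
python3 - <<'E'
from h import *
np.set_printoptions(precision=4,suppress=True)
a=imaging.read_camera('side');b=imaging.read_camera('top')
save(a,'s0.png');save(b,'t0.png')
for n in ['right_arm_peg','left_arm_peg','right_arm_pivot','left_arm_pivot','right_arm_post','left_arm_post','fixture','board','spool','controller','meter']:
    A=nets.spot_point(a,n);B=nets.spot_point(b,n)
    print(n,[(np.round(x['location'],1),round(x['score'],2)) for x in A[:2]],[(np.round(x['location'],1),round(x['score'],2)) for x in B[:2]])
    if A and B: print('   ',*tri(a,A[0]['location'],b,B[0]['location']))
o=bot.get_obs();print(o['t'],o['eef_pos'],o['tool_rot'],o['contact_force'],o['gripper_width'])
E
```

```text
right_arm_peg [(array([292.4, 191.8]), 0.75), (array([312.9, 187.2]), 0.66)] [(array([296.1, 187.1]), 0.66)]
    [ 0.5325 -0.0332  0.0915] 0.06382732997367188
left_arm_peg [(array([279.5, 152.3]), 0.6), (array([301.5, 178.5]), 0.26)] [(array([212.1, 210.7]), 0.57)]
    [0.5059 0.1845 0.0907] 0.006269397172694785
right_arm_pivot [(array([283.7, 197.7]), 0.82)] [(array([275.5, 222. ]), 0.95)]
    [0.4822 0.024  0.0333] 0.006672675519041573
left_arm_pivot [(array([300.2, 175.6]), 0.86)] [(array([242.4, 192.3]), 0.91)]
    [0.5579 0.1157 0.0406] 0.004572880930358617
right_arm_post [(array([314.3, 192.7]), 0.88)] [(array([269.3, 184.6]), 0.79)]
    [0.5831 0.0448 0.0196] 0.004931706407650759
left_arm_post [(array([275. , 185.5]), 0.9)] [(array([246.4, 221. ]), 0.72)]
    [0.4791 0.1054 0.0261] 0.007000373393109825
fixture [(array([293.5, 193.5]), 0.71)] [(array([260.5, 205.3]), 0.62)]
    [0.5258 0.0694 0.0117] 0.004942242974998961
board [(array([293.6, 191.6]), 0.75)] [(array([260.5, 208.4]), 0.63)]
    [0.521  0.0677 0.0191] 0.005076017935254134
spool [] [(array([186. , 200.1]), 0.92)]
controller [(array([318. , 238.6]), 0.97), (array([282.3, 195.8]), 0.57)] [(array([338.5, 202.2]), 0.74), (array([245.4, 222.3]), 0.66)]
    [ 0.5387 -0.1493  0.0065] 0.002741638885963689
meter [(array([345.6, 331. ]), 0.69)] [(array([446.8, 208.4]), 0.85)]
    [ 0.5205 -0.4555 -0.0061] 0.0007986133207325006
1.2 [0.2006 0.6445 0.2313] [-0.      0.8054  0.5928 -0.    ] [0.4312 0.3402 0.3534] 0.9977037749702696
```

View images.

Run:
```python
import cv2
a=cv2.imread('pics/s0.png');b=cv2.imread('pics/t0.png')
cv2.imwrite('pics/s0c.png',cv2.resize(a[120:280,200:400],(800,640),interpolation=cv2.INTER_CUBIC)[:600])
cv2.imwrite('pics/t0c.png',cv2.resize(b[140:260,150:360],None,fx=3.8,fy=3.8,interpolation=cv2.INTER_CUBIC))
```

```text
(no output)
```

View pics/s0c.png

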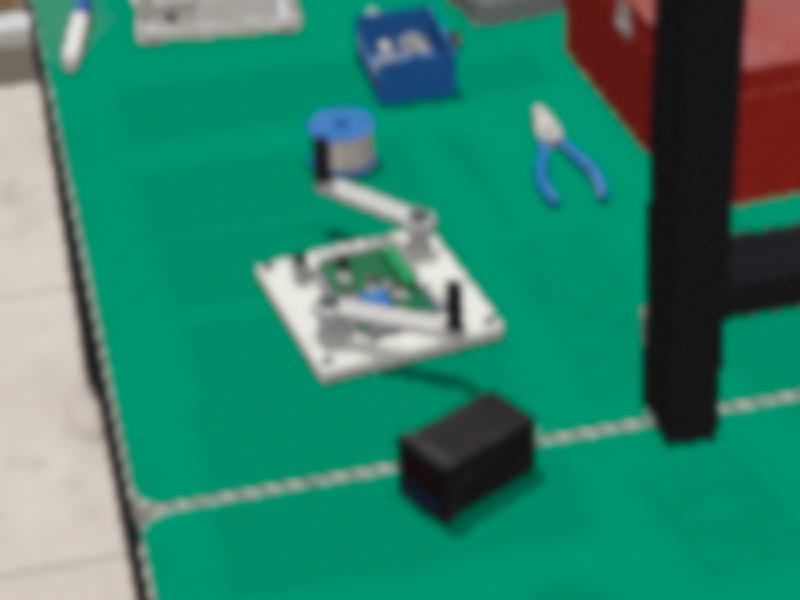

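View pics/t0c.png

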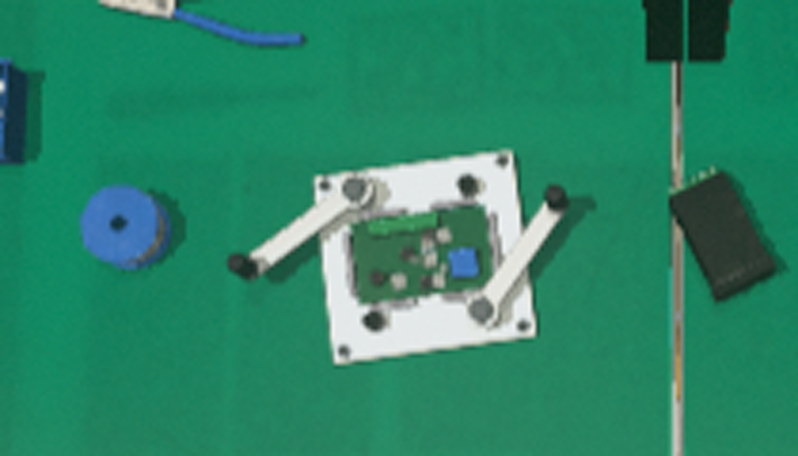

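View pics/t0.png

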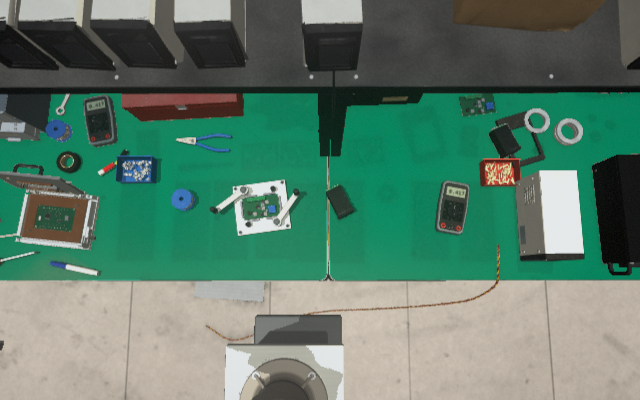

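View pics/s0.png

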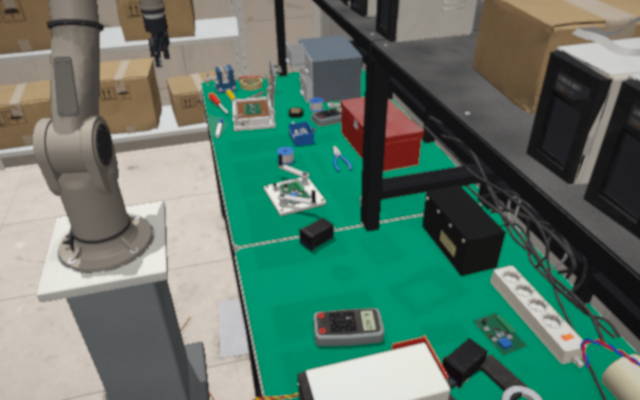

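```bash
cat > fit.py <<'E'
from h import *
from scipy.optimize import least_squares
def model(v):
    x,y,w,ar,al=v
    c,s=np.cos(w),np.sin(w);T=lambda p:np.array([x+c*p[0]-s*p[1],y+s*p[0]+c*p[1],p[2]])
    P={}
    P['right_arm_pivot']=T((-.05,-.04,.035));P['left_arm_pivot']=T((.05,.04,.035))
    P['right_arm_post']=T((.045,-.04,.033));P['left_arm_post']=T((-.045,.04,.033))
    P['right_arm_peg']=T((-.05+.095*np.cos(ar),-.04-.095*np.sin(ar),.08))
    P['left_arm_peg']=T((.05-.095*np.cos(al),.04+.095*np.sin(al),.08))
    P['fixture']=T((0,0,0));P['board']=T((0,0,.012))
    for i,(a,b) in enumerate([(1,1),(1,-1),(-1,-1),(-1,1)]): P['c%d'%i]=T((.07*a,.075*b,.012))
    return P
def fit(obs,v0):  # obs: list (pic,name,uv,sigma)
    f=lambda v:np.concatenate([(proj(p,model(v)[n])-uv)/s for p,n,uv,s in obs])
    r=least_squares(f,v0,loss='soft_l1')
    return r.x,f(r.x).reshape(-1,2)
E
python3 - <<'E'
from fit import *
np.set_printoptions(precision=4,suppress=True)
a=imaging.read_camera('side');b=imaging.read_camera('top')
obs=[]
for n in ['right_arm_peg','left_arm_peg','right_arm_pivot','left_arm_pivot','right_arm_post','left_arm_post']:
    for p in (a,b):
        L=nets.spot_point(p,n)
        if L: obs.append((p,n,np.array(L[0]['location']),2.))
cr=lambda x,y:np.array([(x+.5)/3.8-.5+150,(y+.5)/3.8-.5+140])
cs=lambda x,y:np.array([(x+.5)/4-.5+200,(y+.5)/4-.5+120])
for n,x,y in [('c0',316,178),('c1',511,151),('c2',536,333),('c3',336,362)]: obs.append((b,n,cr(x,y),.6))
for n,x,y in [('right_arm_peg',557,193),('left_arm_peg',238,262)]: obs.append((b,n,cr(x,y),.7))
for n,x,y in [('right_arm_peg',454,284),('left_arm_peg',321,141)]: obs.append((a,n,cs(x,y),.7))
for n,x,y in [('c0',437,228),('c1',504,327),('c2',323,381),('c3',256,264)]: obs.append((a,n,cs(x,y),.7))
v,r=fit(obs,[.526,.069,.1,.9,.9]);print(v)
for o,q in zip(obs,r):print('side' if o[0] is a else 'top',o[1],q*o[3])
for n,P in model(v).items():print(n,P)
vt,_=fit([o for o in obs if o[0] is b],v);print('top only',vt)
vt,_=fit([o for o in obs if o[0] is a],v);print('side only',vt)
print(bot.get_obs()['t'])
E
```

```text
[0.5246 0.0669 0.1361 0.7468 1.038 ]
side right_arm_peg [21.3725 -3.8   ]
top right_arm_peg [4.0973 3.1321]
side left_arm_peg [0.9562 4.0716]
top left_arm_peg [0.6067 0.1805]
side right_arm_pivot [-0.9399 -1.4009]
top right_arm_pivot [2.5372 0.2458]
side left_arm_pivot [ 2.7856 -0.6111]
top left_arm_pivot [-0.0497 -0.4918]
side right_arm_post [0.7922 0.6165]
top right_arm_post [1.4136 1.873 ]
side left_arm_post [-0.2615  0.3353]
top left_arm_post [2.4435 3.1307]
top c0 [-0.8745 -0.6565]
top c1 [ 0.6745 -0.7631]
top c2 [0.3937 0.3679]
top c3 [-0.7072  0.1673]
top right_arm_peg [-0.2132 -0.0889]
top left_arm_peg [-0.2564  0.0016]
side right_arm_peg [0.0475 0.275 ]
side left_arm_peg [-0.1188 -0.0034]
side c0 [-2.0755 -0.2925]
side c1 [0.3511 0.0913]
side c2 [-0.3486 -1.7888]
side c3 [0.1093 0.7586]
right_arm_pivot [0.4805 0.0205 0.035 ]
left_arm_pivot [0.5687 0.1133 0.035 ]
right_arm_post [0.5746 0.0333 0.033 ]
left_arm_post [0.4746 0.1004 0.033 ]
right_arm_peg [ 0.5583 -0.034   0.08  ]
left_arm_peg [0.5098 0.1878 0.08  ]
fixture [0.5246 0.0669 0.    ]
board [0.5246 0.0669 0.012 ]
c0 [0.5838 0.1507 0.012 ]
c1 [0.6042 0.0021 0.012 ]
c2 [ 0.4654 -0.0169  0.012 ]
c3 [0.4451 0.1317 0.012 ]
top only [0.5246 0.067  0.1398 0.7487 1.0392]
side only [0.5248 0.0668 0.1292 0.7462 1.0299]
1.9
```

```bash
cat > go.py <<'E'
from h import *
from scipy.spatial.transform import Rotation as R
def to(x,y,z,phi,o=None):
    "shift in tool axes (mm, norm) and turn about tool z needed"
    o=o or bot.get_obs();q=o['tool_rot'];Rm=R.from_quat([q[1],q[2],q[3],q[0]]).as_matrix()
    d=Rm.T@(np.array([x,y,z])-o['eef_pos'])
    p=np.degrees(np.arctan2(Rm[1,0],Rm[0,0]))
    print('t',round(o['t'],2),'pos',np.round(o['eef_pos'],4),'phi',round(p,2),'tilt',np.round(Rm[:,2],4),'F',np.round(o['contact_force'],2),'w',round(o['gripper_width'],3))
    print('total norm shift',np.round(d/.12,3),'turn norm',round((p-phi)/4,3))
E
python3 - <<'E'
from go import *
to(.535,-.067,.2,-35)
a=imaging.read_camera('side')
print('post foot',atz(a,(370,229),0))
E
```

```text
t 1.9 pos [0.2006 0.6445 0.2313] phi 72.71 tilt [ 0. -0. -1.] F [ 0.7  -0.25 -0.38] w 0.999
total norm shift [-4.833  4.423  0.261] turn norm 26.927
post foot [ 6.87889080e-01 -1.40416232e-01  1.11022302e-16]
```

>>> apply_moves --moves "1 -0.2 0.184 0.01 0 0 0;1 -0.2 0.184 0.01 0 0 0;1 -0.2 0.184 0.01 0 0 0;1 -0.2 0.184 0.01 0 0 0;1 -0.2 0.184 0.01 0 0 0;1 -0.2 0.184 0.01 0 0 0;1 -0.2 0.184 0.01 0 0 0;1 -0.2 0.184 0.01 0 0 0;1 -0.2 0.184 0.01 0 0 0;1 -0.2 0.184 0.01 0 0 0;1 -0.2 0.184 0.01 0 0 0;1 -0.2 0.184 0.01 0 0 0" --force 20

```text
t: 2.95
eef_pos: [0.3685, 0.2893, 0.2171]
tool_rot: [-0.0, 0.805, 0.593, 0.0]
contact_force: [0.9, -1.0, -0.5]
gripper_width: -0.002
```

>>> apply_moves --moves "1 -0.2 0.184 0.01 0 0 0;1 -0.2 0.184 0.01 0 0 0;1 -0.2 0.184 0.01 0 0 0;1 -0.2 0.184 0.01 0 0 0;1 -0.2 0.184 0.01 0 0 0;1 -0.2 0.184 0.01 0 0 0;1 -0.2 0.184 0.01 0 0 0;1 -0.2 0.184 0.01 0 0 0;1 -0.2 0.184 0.01 0 0 0;1 -0.2 0.184 0.01 0 0 0;1 -0.2 0.184 0.01 0 0 0;1 -0.2 0.184 0.01 0 0 0"

```text
t: 3.95
eef_pos: [0.536, -0.0644, 0.2027]
tool_rot: [0.0, 0.805, 0.593, 0.0]
contact_force: [0.2, -0.2, -0.1]
gripper_width: 0.002
```

>>> apply_moves --moves "1 0 0 0 0 0 1;1 0 0 0 0 0 1;1 0 0 0 0 0 1;1 0 0 0 0 0 1;1 0 0 0 0 0 1;1 0 0 0 0 0 1;1 0 0 0 0 0 1;1 0 0 0 0 0 1;1 0 0 0 0 0 1;1 0 0 0 0 0 1;1 0 0 0 0 0 1;1 0 0 0 0 0 1"

```text
t: 4.95
eef_pos: [0.5355, -0.0628, 0.2026]
tool_rot: [-0.0, 0.977, 0.212, 0.0]
contact_force: [0.0, -0.5, -0.4]
gripper_width: -0.001
```

>>> apply_moves --moves "1 0 0 0 0 0 1;1 0 0 0 0 0 1;1 0 0 0 0 0 1;1 0 0 0 0 0 1;1 0 0 0 0 0 1;1 0 0 0 0 0 1;1 0 0 0 0 0 1;1 0 0 0 0 0 1;1 0 0 0 0 0 1;1 0 0 0 0 0 1;1 0 0 0 0 0 1;1 0 0 0 0 0 1"

```text
t: 5.95
eef_pos: [0.5355, -0.0628, 0.2026]
tool_rot: [-0.0, 0.979, -0.203, 0.0]
contact_force: [-0.5, -0.1, 0.5]
gripper_width: 0.004
```

Run:
```python
from go import *
to(.535,-.067,.057,-35)
```

```text
t 5.95 pos [ 0.5355 -0.0628  0.2026] phi -23.47 tilt [ 4.e-04  3.e-04 -1.e+00] F [-0.46 -0.05  0.46] w 0.004
total norm shift [0.01  0.034 1.214] turn norm 2.882
```

>>> apply_moves --moves "1 0.01 0.034 0 0 0 0.96;1 0 0 0.15 0 0 0.96;1 0 0 0.2 0 0 0.96;1 0 0 0.2 0 0 0;1 0 0 0.2 0 0 0;1 0 0 0.2 0 0 0;1 0 0 0.16 0 0 0;1 0 0 0.1 0 0 0;1 0 0 0 0 0 0;1 0 0 0 0 0 0"

```text
t: 6.78
eef_pos: [0.5349, -0.0673, 0.0574]
tool_rot: [0.0, 0.954, -0.299, -0.0]
contact_force: [0.8, -0.4, 0.1]
gripper_width: 0.0
```

Run:
```python
from go import *
to(.535,-.067,.057,-35)
a=imaging.read_camera('side');b=imaging.read_camera('top')
save(a,'s1.png');save(b,'t1.png')
A=cv2.imread('pics/s1.png')[150:260,220:360];B=cv2.imread('pics/t1.png')[150:260,180:320]
cv2.imwrite('pics/c1.png',np.hstack([cv2.resize(X,(400,314),interpolation=cv2.INTER_CUBIC) for X in (A,B)]))
```

```text
t 6.78 pos [ 0.5349 -0.0673  0.0574] phi -34.82 tilt [-4.e-04 -1.e-04 -1.e+00] F [ 0.81 -0.37  0.11] w 0.0
total norm shift [-0.001 -0.003  0.004] turn norm 0.045
```

View pics/c1.png

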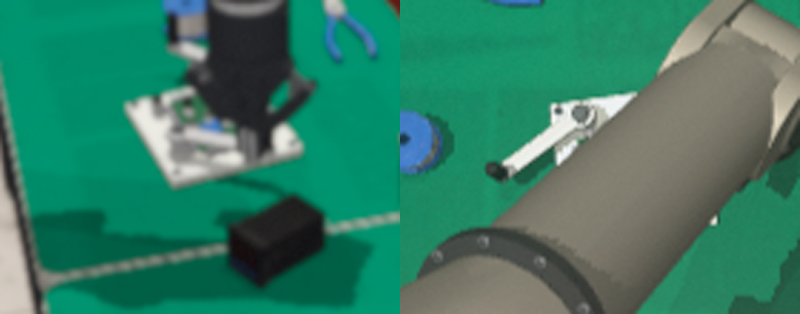

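>>> apply_moves --moves "1 0 -0.06 0 0 0 0;1 0 -0.06 0 0 0 0;1 0 -0.04 0 0 0 0;1 0 -0.023 0 0 0 0;1 0.005 -0.028 0 0 0 -0.5;1 0.005 -0.028 0 0 0 -0.5;1 0.005 -0.028 0 0 0 -0.5;1 0.005 -0.028 0 0 0 -0.5;1 0.005 -0.028 0 0 0 -0.5;1 0.005 -0.028 0 0 0 -0.5;1 0.005 -0.028 0 0 0 -0.5;1 0.005 -0.028 0 0 0 -0.5"

```text
t: 7.88
eef_pos: [0.5644, -0.0276, 0.0573]
tool_rot: [0.0, 0.987, -0.162, 0.0]
contact_force: [-0.7, -1.0, 0.7]
gripper_width: -0.002
```

```bash
cat > look.py <<'E'
from go import *
import sys
n=sys.argv[1]
to(.5771,.0155,.057,7.8)
a=imaging.read_camera('side');b=imaging.read_camera('top')
A=a['image'][150:260,220:360,::-1];B=b['image'][150:260,180:320,::-1]
cv2.imwrite('pics/%s.png'%n,np.hstack([cv2.resize(X,(400,314),interpolation=cv2.INTER_CUBIC) for X in (A,B)]))
save(a,n+'_s.png');save(b,n+'_t.png')
E
python3 look.py c2
```

```text
t 7.88 pos [ 0.5644 -0.0276  0.0573] phi -18.62 tilt [ 1.e-04 -0.e+00 -1.e+00] F [-0.74 -1.    0.67] w -0.002
total norm shift [-0.014 -0.374  0.003] turn norm -6.606
```

View pics/c2.png

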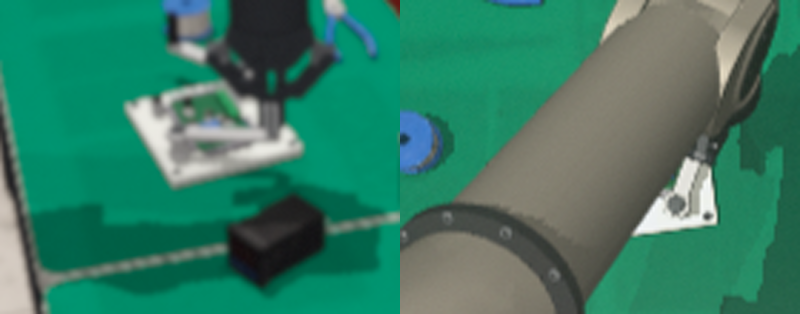

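>>> apply_moves --moves "1 0.005 -0.028 0 0 0 -0.5;1 0.005 -0.028 0 0 0 -0.5;1 0.005 -0.028 0 0 0 -0.5;1 0.005 -0.028 0 0 0 -0.5;1 0.005 -0.028 0 0 0 -0.5;1 0.005 -0.028 0 0 0 -0.5;1 0.005 -0.028 0 0 0 -0.5;1 0.005 -0.028 0 0 0 -0.5;1 0.005 -0.028 0 0 0 -0.5;1 0.003 -0.02 0 0 0 -0.3;1 0.002 -0.01 0 0 0 -0.2;1 0 0 0 0 0 0"

```text
t: 8.98
eef_pos: [0.5758, 0.005, 0.0573]
tool_rot: [-0.0, 1.0, 0.011, 0.0]
contact_force: [0.4, -0.2, -0.3]
gripper_width: -0.001
```

```bash
python3 look.py c3
```

```text
t 8.98 pos [0.5758 0.005  0.0573] phi 1.27 tilt [ 0.e+00  5.e-04 -1.e+00] F [ 0.38 -0.24 -0.25] w -0.001
total norm shift [ 0.013 -0.087  0.003] turn norm -1.633
```

View pics/c3.png

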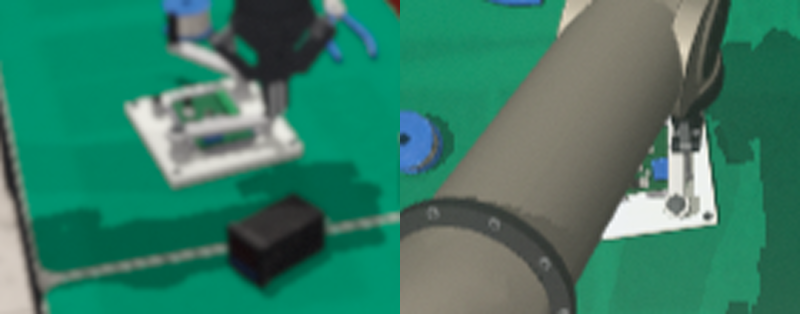

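>>> apply_moves --moves "1 0.006 -0.022 0 0 0 -0.4;1 0.006 -0.022 0 0 0 -0.4;1 0.003 -0.015 0 0 0 -0.3;1 0.001 -0.008 0 0 0 -0.15;1 0 0 0 0 0 0;1 0 0 0 0 0 0"

```text
t: 9.58
eef_pos: [0.5774, 0.013, 0.0573]
tool_rot: [-0.0, 0.999, 0.054, 0.0]
contact_force: [-0.4, -0.1, -0.0]
gripper_width: 0.0
```

```bash
python3 look.py c4
```

```text
t 9.58 pos [0.5774 0.013  0.0573] phi 6.2 tilt [ 3.e-04  4.e-04 -1.e+00] F [-0.36 -0.13 -0.03] w 0.0
total norm shift [ 0.    -0.021  0.003] turn norm -0.401
```

>>> apply_moves --moves "1 0 0.06 0 0 0 0;1 0 0.15 0 0 0 0;1 0 0.2 -0.2 0 0 0;1 0 0.2 -0.3 0 0 0;1 0 0.3 -0.3 0 0 0;1 0 0.3 0 0 0 0;1 0 0.3 0 0 0 0;1 0 0.3 0 0 0 0;1 0 0.2 0 0 0 0;1 0 0 0 0 0 0"

```text
t: 10.52
eef_pos: [0.6011, -0.2283, 0.1463]
tool_rot: [0.002, 0.999, 0.05, 0.0]
contact_force: [-1.4, -0.7, 1.2]
gripper_width: -0.005
```

```bash
python3 look.py c5
```

```text
t 10.52 pos [ 0.6011 -0.2283  0.1463] phi 5.69 tilt [ 0.0012 -0.0049 -1.    ] F [-1.4  -0.65  1.2 ] w -0.005
total norm shift [ 2.000e-03 -2.045e+00  7.340e-01] turn norm -0.528
```

View pics/c5.png

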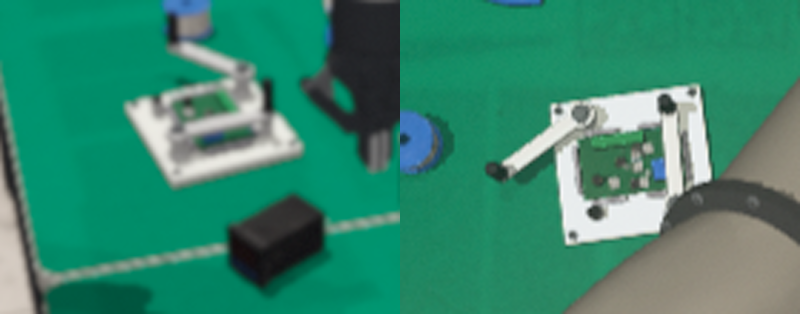

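```bash
cat > ov.py <<'E'
from fit import *
import sys
n,side=sys.argv[1],sys.argv[2]
import pickle
v=[.5246,.0669,.136,0,0]
i=3 if side=='right' else 4
a=imaging.read_camera('side');b=imaging.read_camera('top')
out=[]
for p in (a,b):
    u0=proj(p,model(v)[side+'_arm_peg']).round().astype(int)-[0,-5]
    x0,y0=u0-[16,16]
    C=cv2.resize(p['image'][y0:y0+32,x0:x0+32,::-1],(400,400),interpolation=cv2.INTER_CUBIC)
    for ang,col in [(-.05,(255,0,0)),(0,(0,0,255)),(.05,(0,255,255))]:
        w=list(v);w[i]=ang;P=model(w)[side+'_arm_peg']
        Q=[((proj(p,q)-[x0,y0]+.5)*12.5-.5) for q in (P,P-[0,0,.037])]
        cv2.line(C,*[tuple(int(t) for t in q) for q in Q],col,1)
        if ang==0:
            r=np.array([[proj(p,P+.007*np.array([np.cos(t),np.sin(t),0])) for t in np.linspace(0,6.28,30)]])[0]
            r=((r-[x0,y0]+.5)*12.5-.5).astype(np.int32);cv2.polylines(C,[r],True,col,1)
    out.append(C)
cv2.imwrite('pics/%s.png'%n,np.hstack(out))
E
python3 ov.py o1 right
```

```text
(no output)
```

View pics/o1.png

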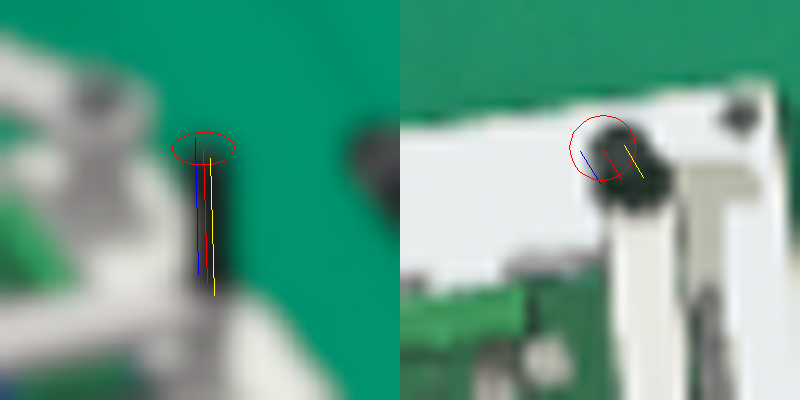

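```bash
cat > rect.py <<'E'
from fit import *
import sys
n,z=sys.argv[1],float(sys.argv[2])
b=imaging.read_camera('top')
v=[.5246,.0669,.136];c,s=np.cos(v[2]),np.sin(v[2])
# picture: col right = -y fixture, row up = +x ; 3 px/mm, 200x200mm
src=[];dst=[]
for X,Y in [(.09,.1),(.09,-.1),(-.09,-.1),(-.09,.1)]:
    src.append(proj(b,[v[0]+c*X-s*Y,v[1]+s*X+c*Y,z]));dst.append([(.1-Y)*4000-.5*0,(.09-X)*3300])
S=4000
dst=[[(.1-Y)*S*.8,(.09-X)*S*.8] for X,Y in [(.09,.1),(.09,-.1),(-.09,-.1),(-.09,.1)]]
H=cv2.getPerspectiveTransform(np.float32(src),np.float32(dst))
I=cv2.warpPerspective(b['image'],H,(640,576),flags=cv2.INTER_CUBIC)[:,:,::-1].copy()
for X,Y in [(-.05,-.04),(.045,-.04),(.05,.04),(-.045,.04)]:
    u,w=int((.1-Y)*3200),int((.09-X)*3200);cv2.circle(I,(u,w),22,(0,0,255),1);cv2.drawMarker(I,(u,w),(0,0,255),0,8,1)
q=[(int((.1-Y)*3200),int((.09-X)*3200)) for X,Y in [(.07,.075),(-.07,-.075)]]
cv2.rectangle(I,*q,(255,0,255),1)
cv2.imwrite('pics/%s.png'%n,I)
print(bot.get_obs()['t'])
E
python3 rect.py r43 .043; python3 rect.py r12 .012
```

```text
10.7667
10.8167
```

View pics/r43.png

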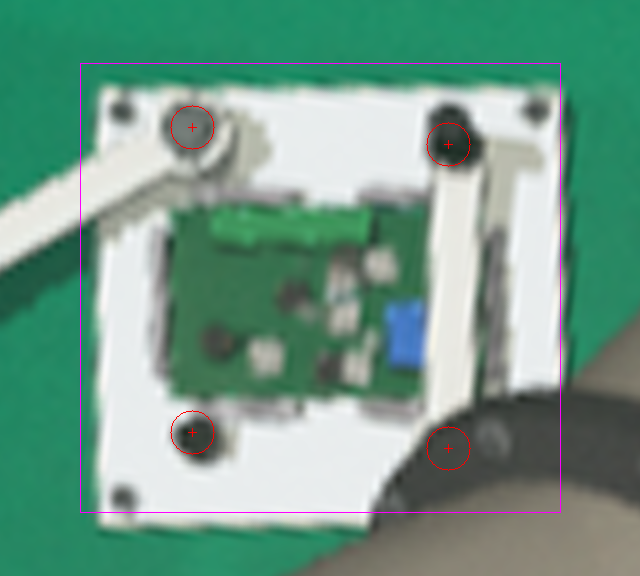

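View pics/r12.png

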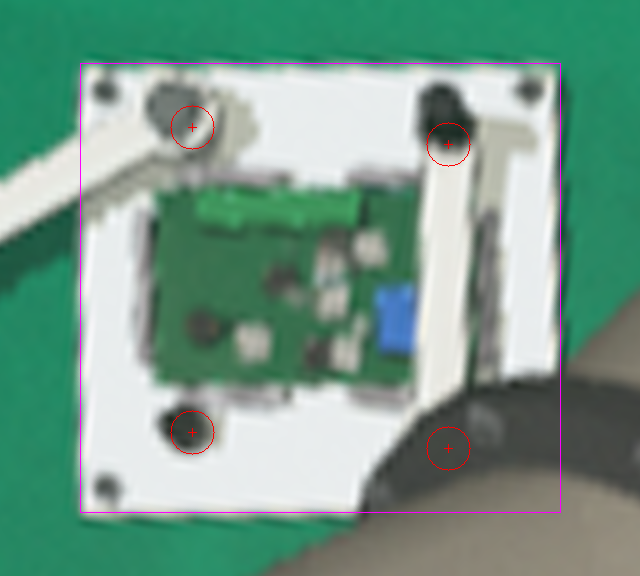

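Run:
```python
from go import *
to(.5826,-.0241,.057,7.8)
```

```text
t 10.82 pos [ 0.6026 -0.2181  0.1452] phi 6.32 tilt [-3.e-04  1.e-03 -1.e+00] F [0.5  0.31 1.13] w 0.003
total norm shift [ 0.012 -1.624  0.737] turn norm -0.371
```

>>> apply_moves --moves "1 0.012 -0.1 0 0 0 -0.37;1 0 -0.25 0 0 0 0;1 0 -0.28 0 0 0 0;1 0 -0.28 0 0 0 0;1 0 -0.28 0.1 0 0 0;1 0 -0.24 0.15 0 0 0;1 0 -0.144 0.2 0 0 0;1 0 -0.05 0.15 0 0 0;1 0 0 0.1 0 0 0;1 0 0 0.037 0 0 0;1 0 0 0 0 0 0"

```text
t: 11.73
eef_pos: [0.5776, -0.0269, 0.0564]
tool_rot: [0.0, 0.998, 0.067, -0.001]
contact_force: [1.3, 0.5, 0.5]
gripper_width: 0.003
```

Run:
```python
from go import *
to(.5771,.0155,.057,7.8)
```

```text
t 11.73 pos [ 0.5776 -0.0269  0.0564] phi 7.68 tilt [-1.3e-03 -6.0e-04 -1.0e+00] F [1.32 0.49 0.49] w 0.003
total norm shift [ 0.043 -0.35  -0.005] turn norm -0.029
```

>>> apply_moves --moves "1 0.02 -0.08 0 0 0 0;1 0.02 -0.09 0 0 0 0;1 0 -0.08 0 0 0 0;1 0 -0.04 0 0 0 0;1 0 -0.02 0 0 0 0;1 0 -0.02 0 0 0 0;1 0 -0.012 0 0 0 0;1 0 -0.008 0 0 0 0;1 0 0 0 0 0 0;1 0 0 0 0 0 0"

```text
t: 12.57
eef_pos: [0.5773, 0.0154, 0.057]
tool_rot: [0.0, 0.998, 0.067, 0.0]
contact_force: [0.8, -0.6, 0.6]
gripper_width: 0.001
```

Run:
```python
from go import *
to(.5771,.0155,.057,7.8)
```

```text
t 12.57 pos [0.5773 0.0154 0.057 ] phi 7.64 tilt [ 0.e+00 -1.e-04 -1.e+00] F [ 0.78 -0.56  0.58] w 0.001
total norm shift [-0.001 -0.001  0.   ] turn norm -0.041
```

>>> apply_moves --moves "1 0 0.05 0 0 0 0;1 0 0.1 0 0 0 0;1 0 0.12 -0.1 0 0 0;1 0 0.03 -0.25 0 0 0;1 0 0 -0.3 0 0 0;1 0 0 -0.25 0 0 0;1 0 0 -0.1 0 0 1;1 0 0 0 0 0 1;1 0 0 0 0 0 1;1 0 0 0 0 0 1"

```text
t: 13.4
eef_pos: [0.5822, -0.0221, 0.1785]
tool_rot: [-0.0, 0.997, -0.075, 0.001]
contact_force: [0.2, -0.2, -0.8]
gripper_width: 0.002
```

Run:
```python
from go import *
to(.541,.2126,.178,-51.7)
```

```text
t 13.4 pos [ 0.5822 -0.0221  0.1785] phi -8.66 tilt [ 1.3e-03  1.0e-04 -1.0e+00] F [ 0.16 -0.19 -0.82] w 0.002
total norm shift [-0.634 -1.882  0.004] turn norm 10.761
```

>>> apply_moves --moves "1 -0.063 -0.188 0 0 0 0;1 -0.063 -0.188 0 0 0 0;1 -0.063 -0.188 0 0 0 0;1 -0.063 -0.188 0 0 0 0;1 -0.063 -0.188 0 0 0 0;1 -0.063 -0.188 0 0 0 0;1 -0.063 -0.188 0 0 0 0;1 -0.063 -0.188 0 0 0 0;1 -0.063 -0.188 0 0 0 0;1 -0.063 -0.188 0 0 0 0;1 0 0 0 0 0 1;1 0 0 0 0 0 1"

```text
t: 14.4
eef_pos: [0.5402, 0.2145, 0.1778]
tool_rot: [-0.0, 0.99, -0.143, 0.0]
contact_force: [0.7, 0.7, -0.6]
gripper_width: -0.0
```

>>> apply_moves --moves "1 0 0 0 0 0 1;1 0 0 0 0 0 1;1 0 0 0 0 0 1;1 0 0 0 0 0 1;1 0 0 0 0 0 1;1 0 0 0 0 0 1;1 0 0 0 0 0 1;1 0 0 0 0 0 1;1 0 0 0 0 0 0;1 0 0 0 0 0 0"

```text
t: 15.23
eef_pos: [0.5405, 0.2129, 0.1776]
tool_rot: [-0.0, 0.912, -0.409, 0.0]
contact_force: [-0.2, 0.3, -0.2]
gripper_width: -0.002
```

```bash
python3 - <<'E'
from go import *
to(.541,.2126,.057,-51.7)
E
python3 rect.py r43b .043; python3 look.py c6
```

```text
t 15.23 pos [0.5405 0.2129 0.1776] phi -48.31 tilt [ 4.e-04 -1.e-04 -1.e+00] F [-0.24  0.26 -0.17] w -0.002
total norm shift [ 4.000e-03 -1.000e-03  1.005e+00] turn norm 0.848
15.2833
t 15.28 pos [0.5404 0.2132 0.1775] phi -48.29 tilt [ 3.e-04 -0.e+00 -1.e+00] F [-0.71 -0.77 -0.1 ] w 0.003
total norm shift [1.433 0.868 1.004] turn norm -14.021
```

View pics/r43b.png

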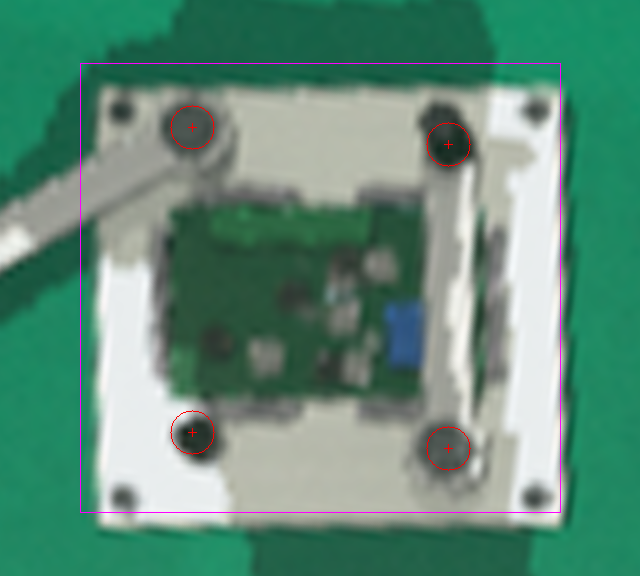

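View pics/c6.png

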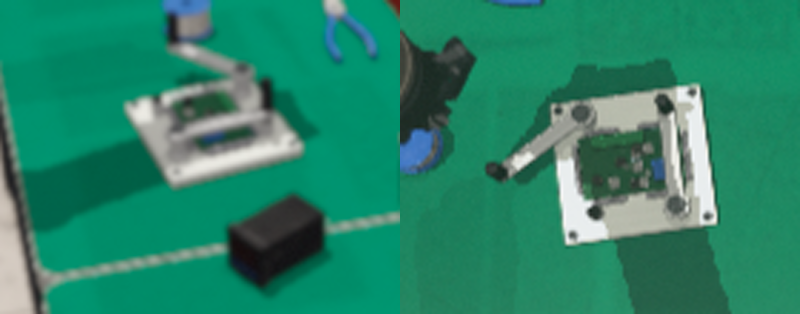

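>>> apply_moves --moves "1 0.004 0 0.1 0 0 0.85;1 0 0 0.2 0 0 0;1 0 0 0.2 0 0 0;1 0 0 0.2 0 0 0;1 0 0 0.16 0 0 0;1 0 0 0.1 0 0 0;1 0 0 0.045 0 0 0;1 0 0 0 0 0 0;1 0 0 0 0 0 0"

```text
t: 16.13
eef_pos: [0.5409, 0.2139, 0.0571]
tool_rot: [-0.0, 0.9, -0.436, 0.0]
contact_force: [-0.1, -0.3, 1.1]
gripper_width: -0.002
```

Run:
```python
from go import *
to(.541,.2126,.057,-51.7)
```

```text
t 16.13 pos [0.5409 0.2139 0.0571] phi -51.74 tilt [ 8.e-04  4.e-04 -1.e+00] F [-0.15 -0.31  1.08] w -0.002
total norm shift [0.009 0.006 0.001] turn norm -0.009
```

>>> apply_moves --moves "1 0.008 0.06 0 0 0 0;1 0 0.06 0 0 0 0;1 0 0.04 0 0 0 0;1 0 0.025 0 0 0 0;1 -0.005 0.028 0 0 0 -0.5;1 -0.005 0.028 0 0 0 -0.5;1 -0.005 0.028 0 0 0 -0.5;1 -0.005 0.028 0 0 0 -0.5;1 -0.005 0.028 0 0 0 -0.5;1 -0.005 0.028 0 0 0 -0.5;1 -0.005 0.028 0 0 0 -0.5;1 -0.005 0.028 0 0 0 -0.5"

```text
t: 17.13
eef_pos: [0.5018, 0.1838, 0.057]
tool_rot: [-0.001, 0.952, -0.306, 0.001]
contact_force: [1.8, 0.7, 0.6]
gripper_width: 0.003
```

```bash
python3 look.py c7
python3 - <<'E'
from go import *
to(.4722,.1182,.057,7.8)
E
```

```text
t 17.13 pos [0.5018 0.1838 0.057 ] phi -35.63 tilt [ 2.e-03  8.e-04 -1.e+00] F [1.76 0.72 0.62] w 0.003
total norm shift [1.327 0.774 0.   ] turn norm -10.857
t 17.23 pos [0.5011 0.1834 0.0569] phi -35.74 tilt [ 5.e-04  6.e-04 -1.e+00] F [ 0.49 -0.47  0.27] w 0.002
total norm shift [ 0.122  0.582 -0.002] turn norm -10.886
```

View pics/c7.png

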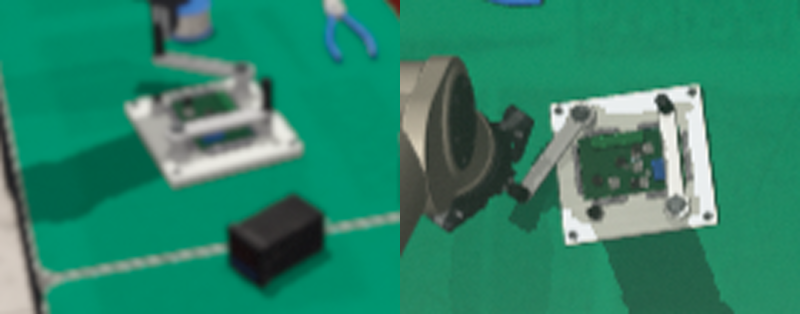

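>>> apply_moves --moves "1 -0.005 0.028 0 0 0 -0.5;1 -0.005 0.028 0 0 0 -0.5;1 -0.005 0.028 0 0 0 -0.5;1 -0.005 0.028 0 0 0 -0.5;1 -0.005 0.028 0 0 0 -0.5;1 -0.005 0.028 0 0 0 -0.5;1 -0.005 0.028 0 0 0 -0.5;1 -0.005 0.028 0 0 0 -0.5;1 -0.005 0.028 0 0 0 -0.5;1 -0.005 0.028 0 0 0 -0.5;1 -0.005 0.028 0 0 0 -0.5;1 -0.005 0.028 0 0 0 -0.5"

```text
t: 18.23
eef_pos: [0.4786, 0.1508, 0.0568]
tool_rot: [-0.0, 0.995, -0.102, 0.001]
contact_force: [2.4, 1.5, -0.2]
gripper_width: -0.003
```

Run:
```python
from go import *
to(.4722,.1182,.057,7.8)
o=bot.get_obs();p=np.array(o['eef_pos'][:2]);P=np.array([.5687,.1133])
print('want r',np.hypot(.095,.018),'have',np.linalg.norm(p-P))
q=o['tool_rot'];Rm=R.from_quat([q[1],q[2],q[3],q[0]]).as_matrix();print('pivot rel tool mm',Rm.T[:2,:2]@(P-p)*1e3,'want 95,18')
```

```text
t 18.23 pos [0.4786 0.1508 0.0568] phi -11.68 tilt [ 1.4e-03  7.0e-04 -1.0e+00] F [ 2.4   1.45 -0.17] w -0.003
total norm shift [ 0.003  0.276 -0.002] turn norm -4.871
want r 0.0966902270139025 have 0.0976181164612835
pivot rel tool mm [95.86368435 18.4239098 ] want 95,18
```

>>> apply_moves --moves "1 -0.004 0.028 0 0 0 -0.5;1 -0.004 0.028 0 0 0 -0.5;1 -0.004 0.028 0 0 0 -0.5;1 -0.004 0.028 0 0 0 -0.5;1 -0.004 0.028 0 0 0 -0.5;1 -0.004 0.028 0 0 0 -0.5;1 -0.004 0.028 0 0 0 -0.5;1 -0.004 0.02 0 0 0 -0.4;1 -0.002 0.014 0 0 0 -0.25;1 0 0 0 0 0 0;1 0 0 0 0 0 0"

```text
t: 19.15
eef_pos: [0.4717, 0.1232, 0.0564]
tool_rot: [-0.0, 0.999, 0.042, -0.0]
contact_force: [-0.5, -0.1, -0.3]
gripper_width: -0.004
```

```bash
python3 - <<'E'
from go import *
to(.4722,.1182,.057,7.8)
E
python3 rect.py r43c .043
```

```text
t 19.15 pos [0.4717 0.1232 0.0564] phi 4.79 tilt [-2.e-04 -0.e+00 -1.e+00] F [-0.53 -0.12 -0.27] w -0.004
total norm shift [ 0.001  0.041 -0.005] turn norm -0.751
19.2
```

View pics/r43c.png

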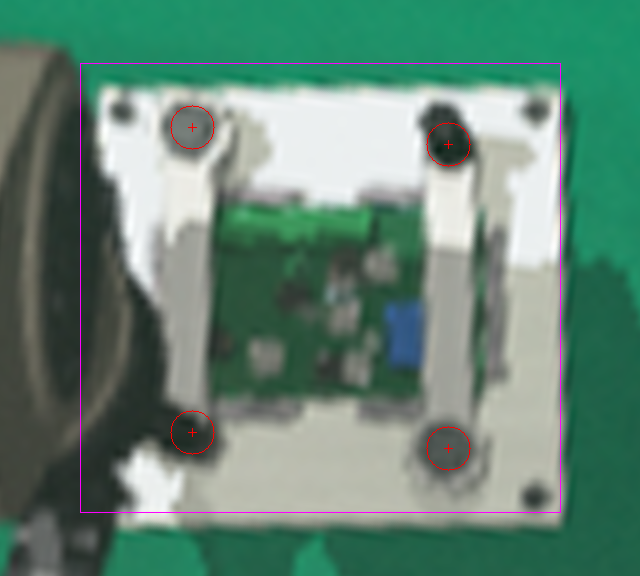

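>>> apply_moves --moves "1 0 0.012 0 0 0 -0.3;1 0 0.012 0 0 0 -0.25;1 0.001 0.01 0 0 0 -0.2;1 0 0.004 0 0 0 0;1 0 0.002 0 0 0 0;1 0 0 0 0 0 0;1 0 0 0 0 0 0"

```text
t: 19.78
eef_pos: [0.4725, 0.1184, 0.0564]
tool_rot: [0.0, 0.998, 0.068, 0.0]
contact_force: [0.0, 0.1, -1.7]
gripper_width: -0.0
```

```bash
python3 - <<'E'
from go import *
to(.4722,.1182,.057,7.8)
E
python3 rect.py r43d .043
```

```text
t 19.78 pos [0.4725 0.1184 0.0564] phi 7.85 tilt [ 2.e-04 -1.e-04 -1.e+00] F [ 0.03  0.12 -1.7 ] w -0.0
total norm shift [-0.003  0.001 -0.005] turn norm 0.013
19.8333
```

View pics/r43d.png

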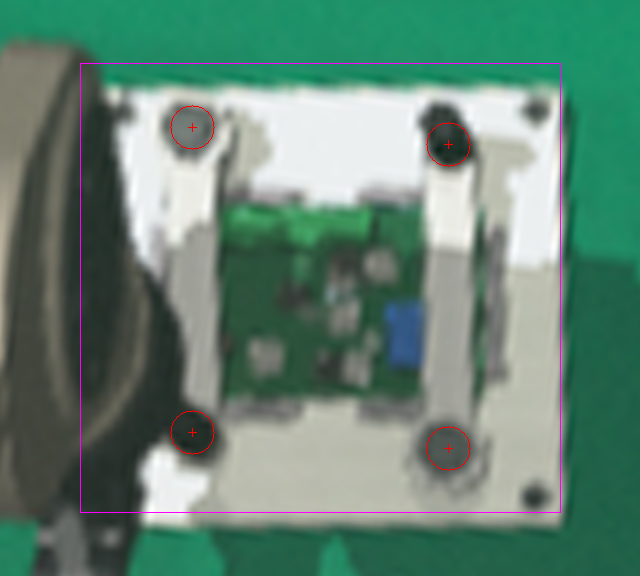

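>>> apply_moves --moves "1 0 -0.04 0 0 0 0;1 0 -0.1 0 0 0 0;1 0 -0.12 -0.1 0 0 0;1 0 -0.1 -0.25 0 0 0;1 0 -0.15 -0.3 0 0 0;1 0 -0.2 -0.25 0 0 0;1 0 -0.25 -0.1 0 0 0;1 0 -0.2 0 0 0 0;1 0 -0.1 0 0 0 0;1 0 0 0 0 0 0;1 0 0 0 0 0 0"

```text
t: 20.75
eef_pos: [0.4511, 0.268, 0.1757]
tool_rot: [0.001, 0.998, 0.069, -0.001]
contact_force: [0.0, -0.5, -0.2]
gripper_width: -0.004
```

```bash
python3 rect.py r43e .043;python3 look.py c9; python3 ov.py o2 right; python3 ov.py o3 left
```

```text
20.8
t 20.8 pos [0.4514 0.2668 0.1756] phi 7.82 tilt [-0.0011 -0.0019 -1.    ] F [-0.02 -0.09 -0.04] w 0.001
total norm shift [0.754 2.215 0.991] turn norm 0.005
```

View pics/r43e.png

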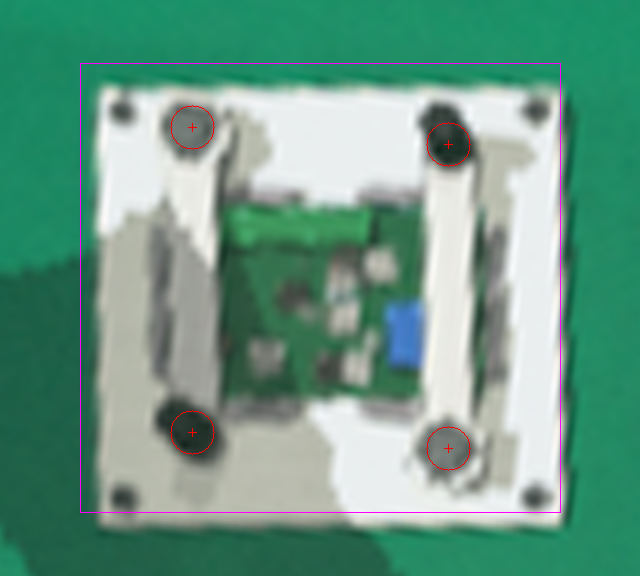

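View pics/c9.png

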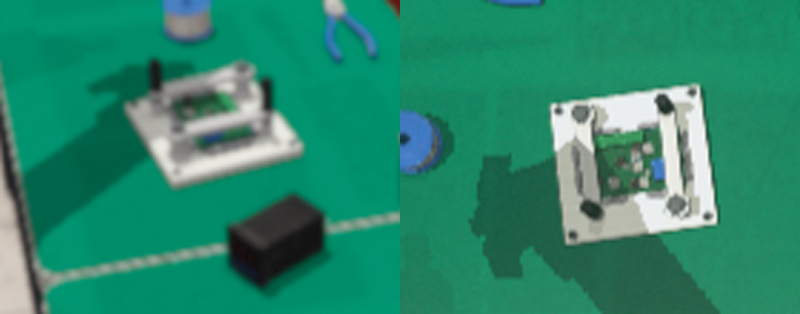

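View pics/o2.png

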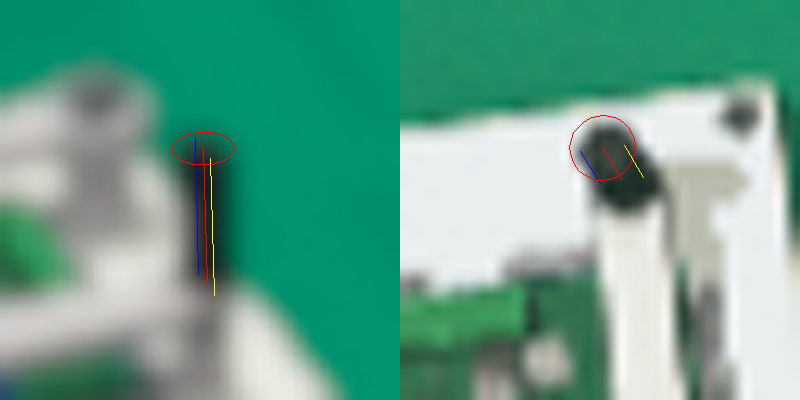

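View pics/o3.png

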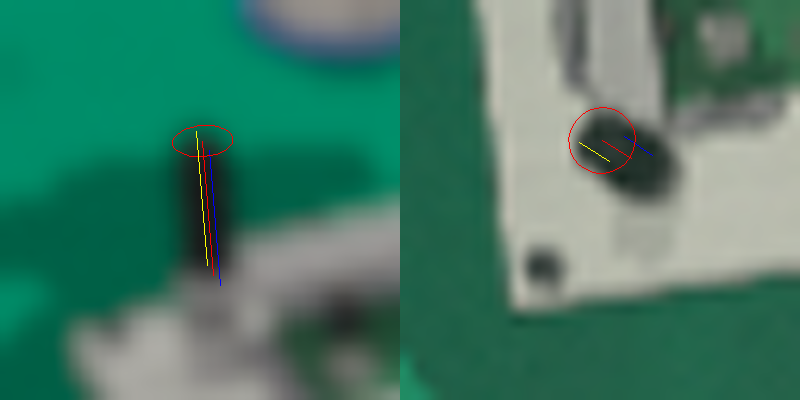

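```bash
python3 -c "
from station import bot
print(bot.hand_in())"
```

```text
the job is handed in; nothing more can be done
None
```

I closed both keeper arms by pushing each peg round with the shut fingertips, right arm first, then left. The right arm needed a second push of about 3 mm after my first check showed it stopped short. I then backed the gripper clear, raised it, and handed in at about 21 s of the 48 s allowed.

- **Peg positions:** in the final top and side pictures, both pegs stand over their landing posts to within about 1–1.5 mm, roughly 0.01 rad.
- **Arm alignment:** both bars lie parallel to the plate sides in the top picture.
- **Remaining disagreement:** both pegs show the same small offset of about half a pixel to the right and down in the top picture. I took this as camera calibration bias and left it uncorrected.
- **Early network points:** the network's points for the right peg were wrong (up to 21 pixels off in the side view). I used my own pixel readings from the pictures for the fit instead.
- **Other objects:** the board is still in its nest, and the spool and controller look unmoved in the cropped pictures I viewed. The multimeter was outside those pictures and I did not check it at the end, but the tool never went near it.
- **Forces:** the force readings I saw after each move stayed below about 3 N.

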